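# Tighten the loose screw cap and put the jar on display

## Robot

A 6-joint arm with a two-finger parallel gripper is mounted at the origin on a cart in front of the work surface, level with it; the furniture and walls round the work are solid. World frame = base frame: x ahead of the robot, y to its left, z up, the work surface at z = 0. Lengths are in mm, angles in degrees, forces in N, time in s.
With the tool pointing down it reaches from about 250 to 725 mm from the base axis. Payload 9.7 kg.
Tool frame: the origin (TCP) lies midway between the tips of the shut fingers; the grasp point (between the pads) lies robot.tcp_to_grasp behind it (robot.tcp_to_grasp is the distance from the TCP to the grasp point, in mm); z points along the fingers, y is the line along which they close (so a half turn about z gives the same grasp; the last joint's range is limited). The gripper opens to 85 mm and grips with 20 to 120 N. Pads are 22 mm wide; open, the fingers measure 114 mm over their backs; the gripper's body (76 mm by 85 mm) begins 54 mm behind the grasp point. The pads swing forward as they close: fully open they stand 13 mm farther back than shut.
Start: joints at [63.14, 4.979, 10.078, 95.1, 0, 90], TCP at [248.496, 490.659, 231.284] pointing down, gripper open.
Joint ranges: [-179.16, 179.16], [-48.56, 103.87], [-65.8, 70.77], [-126.05, 130.52], [-82.76, 87.17], [-180, 180]. Speed limits (degrees/s): [127.2, 127.2, 147.25, 180, 180, 180].

## Interface

Orientations are given as [roll, pitch, yaw] about the fixed x, y, z axes, in that order (R = Rz(yaw) Ry(pitch) Rx(roll)).
In Python, from workcell import robot gives the robot as it stands. The module is installed in compiled form; this text tells all that it offers.
- The arm moves only by the tool send_rows, never from a script. Its argument "increments" is a list of rows, each a list of 7 numbers: the turn, a rotation vector about the tool's x, y, z in rad, then the shift along the tool's x, y, z in cm, then the opening, from 0 (shut) to 1 (fully open). A call has 1 to 20 rows; each row shifts and turns the commanded pose from where the row before left it, along the tool's axes as they then stand; what a row does not reach is not made up. A row lasts 1/12 s, in which the tool goes at most 41.7 mm and 7.16 degrees, less where a joint would pass 70% of its speed; a pose out of reach is approached as far as the arm can. A call is refused whole if a number of a shift passes 4.17 or a number of a turn 0.125, either way. A call with a gripper value outside its range is refused whole. The fingers move at their own pace and stop on an object; "grip_force" is the grip in N (left out, the last holds). Time passes only in rows, so rows that do not move let the fingers close. It gives the time, the measured TCP pose, the force, the opening and the grip force at its end, in the units of the state.
- robot.observe(): the state, without advancing time (a new reading comes with each control period).
- robot.grab_frame(name): name is "scene" or "top" or "wrist"; returns a dict with "color" (384x512x3 uint8, red, green, blue), "mtx" (3x3 intrinsics, pixels), "pose" (4x4, takes a point from camera to world coordinates). Camera axes: x right, y down, z forward; pixel columns grow to the right and rows downward; lengths in mm; the calibration is good to about 2 mm. A picture is of the moment at which its call begins. There is no depth.
- robot.close_job(): hands the job in; it is judged then, once.
The state is a dict: "clock": time; "joint_pos": joint angles; "qvel": joint speeds; "joint_torque": joint torques, N m; "eef_pos": TCP position; "ee_rot": TCP orientation; "force": force on the tool from outside, world axes, zero at the start; "torque": the same for the moment, N m; "finger_gap": opening from 0.0 (shut) to 1.0 (fully open); "gripper_force": force on a finger pad.
Only numpy, scipy, OpenCV 4.12 (cv2) and the standard library are available. Lean on these libraries where they do the work, as an engineer would, in place of code of your own. Each camera call takes 0.05 s, during which the arm holds its last target. There are 200 camera calls.

## Task

Three wooden jars stand in the assembly board; the screw cap of one is loose: it stands proud of its jar and its grip bar is turned out of line with the other two bars. With the jar still in the board, turn that cap clockwise until it is fully tight, then stand that jar upright in the middle of the empty dark riser. Leave the two tight jars in their pockets.

Things in the scene. Friction and masses are not known exactly. Their poses are not given: they have to be found in the camera images.
- loose_cap_bar (a point): centre of the loose cap's wooden grip bar: 50 mm long (its x axis), 16 wide (y), 22 high, free on all sides. It crowns the cap of a turned wooden jar, 47 mm across, on a 56 x 56 x 16 mm square foot whose underside lies 95 mm below this point when the cap is tight. The jar, 0.1 to 0.25 kg, can be carried by the bar
- loose_cap (a joint): angle of the loose cap on its jar, rad: 0 = fully tight (a hard stop), positive = unscrewed (counter-clockwise seen from above); starts at 1.0 to 1.3. Turning takes about 0.15 N m; the cap sinks 5 mm per rad as it is tightened, and stays where it is left
- tight_bar_a (a point): centre of the grip bar of a tight jar, same size and make. The feet of the three jars sit in square pockets (12 mm deep, 1.5 mm play each side, floor at z = 6 mm) of a fixed wooden board 18 mm high, which keep them from turning; the pockets stand in a row, 98 mm apart, all of the same yaw. Tight bars lie across the row
- tight_bar_b (a point): centre of the grip bar of the other tight jar, likewise
- riser_top (a point): centre of the flat top of the empty dark wooden riser, a fixed square board 100 x 100 mm, 20 mm high; z up

How it is judged:
By the outcome, as a careful person would: the job done as asked, in the order asked, and still so for the second after the job is handed in, with the robot touching nothing.
It also fails if it takes over 42 s, if anything falls off the work surface, if the arm or the gripper's body presses on something with over 40 N, if the wrist force passes 120 N, or if a joint passes its speed limit or range.

## Working session

There is one attempt and no reset: what is moved stays moved. The work goes in short steps, Python scripts to look and compute and a tool call to move; the robot and the scene stay as the last step left them, time stands still between calls to the robot, and variables do not carry over. Pictures are saved under pics/ and viewed, at most 10 in all, crops included, and the job is handed in when it is done.

Besides the shell and the picture viewer there is one more tool, called after "Request:" as name(argument=value, ...), one argument or row to a line, values as JSON. send_rows: Moves the arm, as the interface text tells. Its arguments: {"type":"object","properties":{"increments":{"type":"array"},"grip_force":{"type":"number"}},"required":["increments"]}

```bash
mkdir -p pics; python3 - <<'E'
from workcell import robot
import cv2,json,numpy as np
s=robot.observe();print(s,robot.tcp_to_grasp)
for n in("top","scene"):
    f=robot.grab_frame(n);cv2.imwrite(f"pics/{n}0.png",f["color"][:,:,::-1]);np.savez(f"{n}0.npz",**f);print(n,f["mtx"].tolist(),f["pose"].round(3).tolist())
E
```

```text
{'clock': 0.0, 'joint_pos': array([ 6.31417385e+01,  5.01019737e+00,  1.00348904e+01,  9.50979286e+01,
       -3.17805248e-04,  9.00003942e+01]), 'qvel': array([ 0.10690064, -0.08754337,  0.019631  , -0.03499543,  0.1611091 ,
       -0.01737874]), 'joint_torque': array([ 2.64500068e-04, -5.20389569e+01,  4.64802825e+01,  1.61802757e-02,
        1.24253742e-05, -2.45913600e-05]), 'eef_pos': array([248.38569049, 490.47666691, 230.59562338]), 'ee_rot': array([-1.79926764e+02,  3.18308911e-04,  1.53141345e+02]), 'force': array([-0.35385272, -0.2534909 ,  0.67763011]), 'torque': array([ 0.02175893,  0.00382472, -0.01592177]), 'gripper_force': 0.0, 'finger_gap': 0.9983134074165761} 18.700000000000003
top [[363.4845245885048, 0.0, 259.6289841070353], [0.0, 363.4845245885048, 193.35277482076572], [0.0, 0.0, 1.0]] [[-0.014, -0.975, 0.223, 312.312], [-1.0, 0.013, -0.004, -29.7], [0.001, -0.223, -0.975, 927.314], [0.0, 0.0, 0.0, 1.0]]
scene [[465.7095790735361, 0.0, 258.4095712472037], [0.0, 465.7095790735361, 183.94751711271002], [0.0, 0.0, 1.0]] [[0.552, -0.62, 0.558, -99.861], [-0.834, -0.397, 0.384, -453.924], [-0.017, -0.677, -0.736, 887.223], [0.0, 0.0, 0.0, 1.0]]
```

View pics/top0.png

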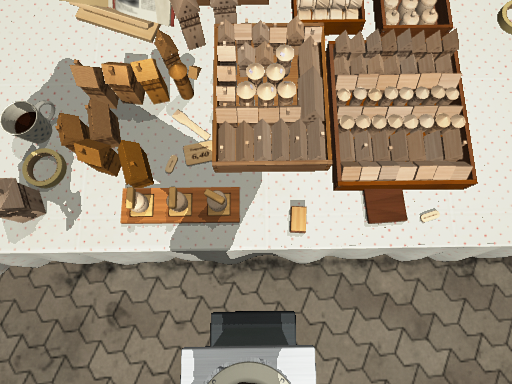

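View pics/scene0.png

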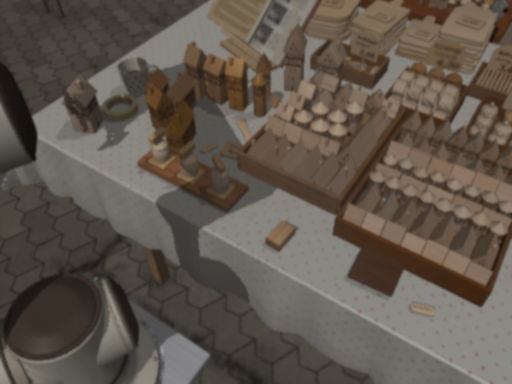

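The board is at (122–240, 187–223) in the top view and the riser at about (385, 205). The right-hand jar's bar, near (217, 198), looks turned. I'll zoom in on both.

```bash
python3 - <<'E'
import cv2,numpy as np
t=cv2.imread("pics/top0.png");s=cv2.imread("pics/scene0.png")
a=cv2.resize(t[175:235,110:250],None,fx=5,fy=5,interpolation=cv2.INTER_CUBIC)
b=cv2.resize(s[115:215,130:270],None,fx=5,fy=5,interpolation=cv2.INTER_CUBIC)[:,:700]
r=cv2.resize(t[175:235,350:420],None,fx=4,fy=4,interpolation=cv2.INTER_CUBIC)
cv2.imwrite("pics/c1.png",cv2.convertScaleAbs(a,alpha=1));cv2.imwrite("pics/c2.png",cv2.convertScaleAbs(b,alpha=1.6))
cv2.imwrite("pics/c3.png",r)
E
```

```text
(no output)
```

View pics/c1.png

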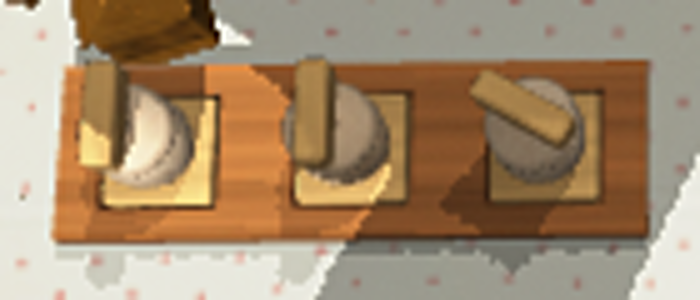

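View pics/c2.png

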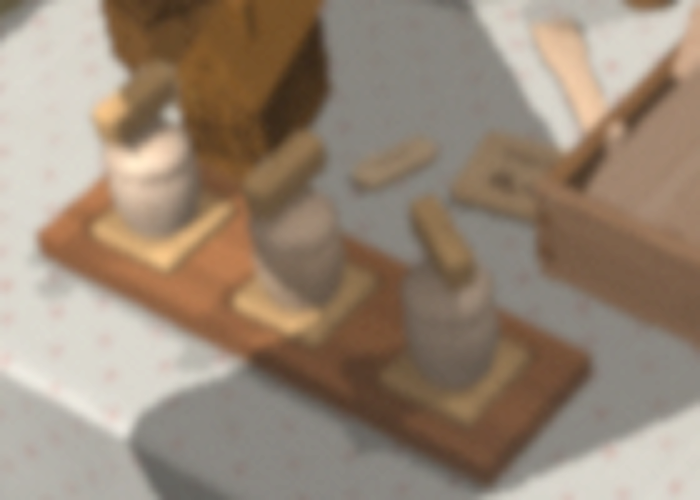

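View pics/c3.png

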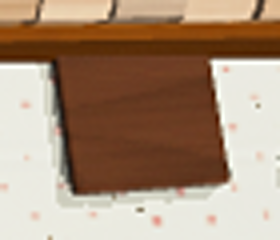

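The right jar is the loose one. Its bar top corners in the 5x crop are about (485,70), (575,122), (560,143) and (472,90). Next I'll compute positions.

```bash
cat >h.py <<'E'
import numpy as np
def ray(f,u,v,z):
    P=f["pose"];d=P[:3,:3]@np.linalg.inv(f["mtx"])@[u,v,1.];o=P[:3,3]
    return (o+d*(z-o[2])/d[2]).round(1)
E
python3 - <<'E'
import numpy as np
from h import ray
t=np.load("top0.npz");s=np.load("scene0.npz")
c=lambda u,v:((u+.5)/5-.5+110,(v+.5)/5-.5+175)
cr=lambda u,v:((u+.5)/4-.5+350,(v+.5)/4-.5+175)
cs=lambda u,v:((u+.5)/5-.5+130,(v+.5)/5-.5+115)
def show(n,ps,f,m,z):
    q=np.array([ray(f,*m(*p),z) for p in ps]);print(n,q[:,:2].tolist(),"mean",q.mean(0))
    e=np.diff(np.vstack([q,q[:1]]),axis=0);print("  len",np.hypot(e[:,0],e[:,1]).round(1),"ang",np.degrees(np.arctan2(e[:,1],e[:,0])).round(1))
show("loose",[(485,70),(575,122),(560,143),(472,90)],t,c,118)
show("mid",[(300,60),(332,60),(327,165),(295,165)],t,c,112)
show("left",[(87,62),(122,62),(113,165),(80,165)],t,c,112)
show("board",[(66,66),(649,62),(649,232),(55,236)],t,c,18)
show("pocketR",[(490,92),(603,92),(600,200),(488,202)],t,c,20)
show("riser",[(55,60),(208,60),(230,178),(75,190)],t,cr,20)
show("looseS",[(412,205),(437,197),(472,262),(452,272)],s,cs,118)
E
```

```text
loose [[510.5, 88.1], [485.6, 46.7], [476.0, 53.4], [501.2, 93.8]] mean [493.325  70.5   118.   ]
  len [48.3 11.7 47.6 10.9] ang [-121.   145.1   58.   -31.5]
mid [[517.9, 174.5], [517.7, 159.7], [468.4, 160.2], [468.6, 174.7]] mean [493.15  167.275 112.   ]
  len [14.8 49.3 14.5 49.3] ang [-90.8 179.4  89.2  -0.2]
left [[518.3, 272.8], [518.1, 256.7], [469.7, 257.7], [469.9, 272.7]] mean [494.    264.975 112.   ]
  len [16.1 48.4 15.  48.4] ang [-9.070e+01  1.788e+02  8.920e+01  1.000e-01]
board [[540.1, 318.4], [538.1, 18.2], [449.8, 18.4], [451.8, 317.7]] mean [494.95  168.175  18.   ]
  len [300.2  88.3 299.3  88.3] ang [-90.4 179.9  89.6   0.5]
pocketR [[522.9, 99.6], [522.1, 41.7], [466.1, 43.0], [465.9, 99.5]] mean [494.25  70.95  20.  ]
  len [57.9 56.  56.5 57. ] ang [-9.080e+01  1.787e+02  9.020e+01  1.000e-01]
riser [[526.4, -300.2], [525.0, -398.4], [448.5, -404.5], [442.2, -306.2]] mean [ 485.525 -352.325   20.   ]
  len [98.2 76.7 98.5 84.4] ang [ -90.8 -175.4   93.7    4.1]
looseS [[499.9, 91.2], [510.7, 84.5], [484.5, 44.4], [474.2, 48.3]] mean [492.325  67.1   118.   ]
  len [12.7 47.9 11.  50. ] ang [ -31.8 -123.2  159.3   59.1]
```

Request:
send_rows(
  increments=[
    [0,0,0,-2.9,-1.9,0,1],
    [0,0,0,-2.9,-1.9,0,1],
    [0,0,0,-2.9,-1.9,0,1],
    [0,0,0,-2.9,-1.9,0,1],
    [0,0,0,-2.9,-1.9,0,1],
    [0,0,0,-2.9,-1.9,0,1],
    [0,0,0,-2.9,-1.9,0,1],
    [0,0,0,-2.9,-1.9,0,1],
    [0,0,0,-2.9,-1.9,0,1],
    [0,0,0,-2.9,-1.9,0,1],
    [0,0,0,-2.9,-1.9,0,1],
    [0,0,0,-2.9,-1.9,0,1],
    [0,0,0,-2.9,-1.9,0,1],
    [0,0,0,-2.9,-1.9,0,1],
    [0,0,0,0,0,0,1],
    [0,0,0,0,0,0,1],
  ],
)

```text
clock: 1.43
eef_pos: [490.8, 68.4, 230.6]
ee_rot: [-180.0, -0.1, 153.0]
force: [0.0, -0.0, 0.7]
finger_gap: 0.999
gripper_force: 0.0
```

```bash
python3 - <<'E'
from workcell import robot
import cv2,numpy as np
s=robot.observe();print(s["joint_pos"].round(2),s["eef_pos"].round(1),s["ee_rot"].round(2))
f=robot.grab_frame("wrist");cv2.imwrite("pics/w1.png",f["color"][:,:,::-1]);np.savez("w1.npz",**f);print(f["pose"].round(2).tolist())
E
```

```text
[ 7.94 -2.41  2.48 94.97  0.   34.98] [490.8  68.4 230.6] [-1.7996e+02 -7.0000e-02  1.5295e+02]
[[0.45, 0.86, 0.25, 428.51], [0.89, -0.44, -0.13, 101.29], [-0.0, 0.28, -0.96, 373.35], [0.0, 0.0, 0.0, 1.0]]
```

View pics/w1.png

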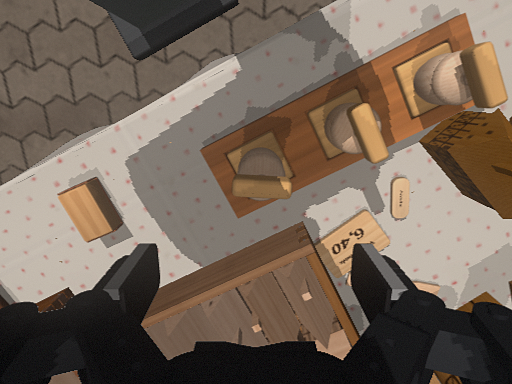

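Request:
send_rows(
  increments=[
    [0,0,-0.1155,0,0,0.3,1],
    [0,0,-0.1155,0,0,0.3,1],
    [0,0,-0.1155,0,0,0.3,1],
    [0,0,-0.1155,0,0,0.3,1],
    [0,0,-0.1155,0,0,0.3,1],
    [0,0,-0.1155,0,0,0.3,1],
    [0,0,-0.1155,0,0,0.3,1],
    [0,0,-0.1155,0,0,0.3,0.8],
    [0,0,-0.1155,0,0,0.3,0.7],
    [0,0,-0.1155,0,0,0.3,0.6],
    [0,0,-0.1155,0,0,0.3,0.6],
    [0,0,-0.1155,0,0,0.3,0.6],
    [0,0,-0.1155,0,0,0.3,0.6],
    [0,0,0,0,0,0,0.6],
    [0,0,0,0,0,0,0.6],
    [0,0,0,0,0,0,0.6],
  ],
)

```text
clock: 2.82
eef_pos: [490.3, 70.6, 192.5]
ee_rot: [-180.0, 0.0, -121.0]
force: [0.5, -0.2, 0.7]
finger_gap: 0.599
gripper_force: 0.0
```

```bash
python3 - <<'E'
from workcell import robot
import cv2,numpy as np
s=robot.observe();print(s["joint_pos"].round(2),s["eef_pos"].round(1),s["ee_rot"].round(2),s["finger_gap"])
f=robot.grab_frame("wrist");np.savez("w2.npz",**f)
im=f["color"][:,:,::-1].copy()
P=f["pose"];R=P[:3,:3].T
for a in (55,59,63)[1:2]:
  for z,h in((117,None),):
    c,d=np.cos(np.radians(a)),np.sin(np.radians(a))
    q=[[493+c*x-d*y,70+d*x+c*y,z] for x,y in((25,8),(25,-8),(-25,-8),(-25,8))]
    p,_=cv2.projectPoints(np.array(q,float),cv2.Rodrigues(R)[0],-R@P[:3,3],f["mtx"],None);print(p.reshape(-1,2).round(1).tolist())
cv2.imwrite("pics/w2.png",cv2.resize(im,(800,600),interpolation=cv2.INTER_CUBIC))
E
```

```text
[  8.19  -3.15  -2.46  90.68   0.   -50.82] [490.3  70.6 192.5] [-1.8000e+02  1.0000e-02 -1.2099e+02] 0.5994363244988566
[[263.1, 232.7], [241.1, 232.7], [240.2, 165.3], [263.6, 165.3]]
```

View pics/w2.png

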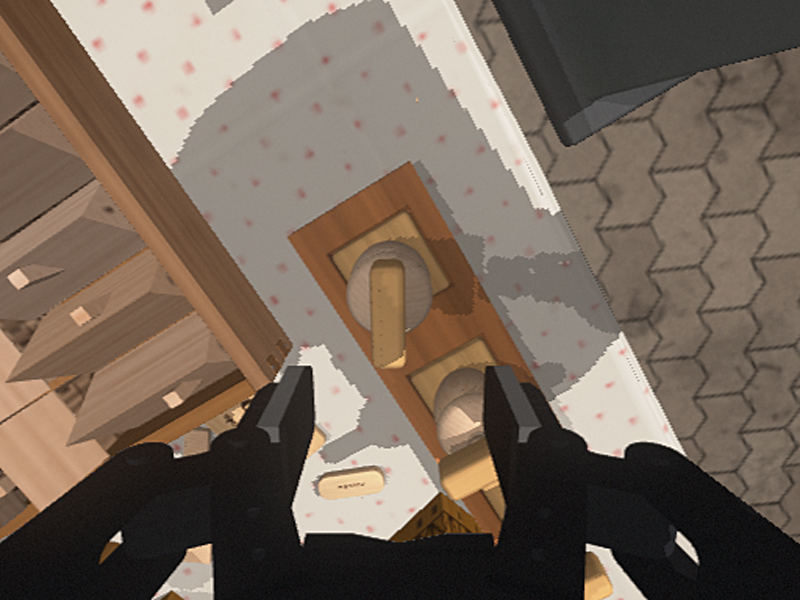

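The loose bar's top face has corners at about (371,261), (402,260), (406,364) and (375,368) in the 800 px view. I'll refine its position from these.

```bash
python3 - <<'E'
import numpy as np,cv2
from h import ray
f=np.load("w2.npz")
g=cv2.cvtColor(f["color"],cv2.COLOR_RGB2HSV)
for v in(170,180,190,200,210,220): print(v,f["color"][v,230:268].astype(int).sum(1).tolist())
q=np.array([ray(f,(u+.5)/1.5625-.5,(v+.5)/1.5625-.5,117) for u,v in((371,261),(402,260),(406,364),(375,368))])
print(q,q.mean(0))
for v in (180,220): print([ray(f,u,v,117)[:2].tolist() for u in (240,260)])
E
```

```text
170 [337, 345, 364, 380, 393, 403, 405, 317, 229, 219, 225, 243, 253, 250, 253, 242, 250, 253, 242, 245, 254, 263, 267, 264, 237, 229, 219, 193, 233, 301, 312, 312, 311, 308, 287, 294, 284, 249]
180 [405, 415, 413, 394, 404, 428, 335, 281, 330, 352, 349, 347, 347, 348, 366, 379, 378, 376, 378, 380, 377, 376, 379, 376, 364, 343, 322, 305, 245, 296, 329, 317, 312, 310, 310, 308, 320, 323]
190 [412, 417, 405, 400, 407, 422, 363, 296, 335, 352, 348, 352, 349, 344, 346, 346, 349, 345, 350, 348, 355, 362, 375, 379, 368, 344, 333, 309, 248, 290, 323, 312, 312, 306, 309, 308, 317, 311]
200 [399, 408, 408, 398, 391, 410, 392, 307, 319, 353, 356, 361, 345, 345, 351, 346, 354, 348, 344, 350, 342, 342, 343, 351, 340, 328, 310, 300, 236, 264, 298, 302, 305, 304, 299, 287, 296, 304]
210 [286, 262, 261, 269, 294, 348, 396, 319, 317, 346, 351, 362, 360, 358, 345, 352, 348, 357, 352, 349, 356, 354, 354, 354, 343, 320, 299, 301, 250, 236, 264, 444, 378, 256, 237, 242, 257, 254]
220 [274, 285, 281, 281, 280, 296, 284, 272, 304, 347, 355, 360, 356, 355, 353, 356, 357, 356, 357, 358, 359, 356, 351, 359, 351, 335, 313, 309, 258, 244, 260, 264, 268, 261, 254, 239, 238, 241]
[[489.3  44.3 117. ]
 [477.4  51.  117. ]
 [501.2  94.3 117. ]
 [514.6  88.6 117. ]] [495.625  69.55  117.   ]
[[492.6, 53.2], [480.7, 60.4]]
[[508.2, 78.5], [495.9, 85.9]]
```

Request:
send_rows(
  increments=[
    [0,0,0,0,-0.22,0.9,0.6],
    [0,0,0,-0.08,-0.22,0.9,0.6],
    [0,0,0,0,0,0.9,0.6],
    [0,0,0,0,0,0.9,0.6],
    [0,0,0,0,0,0.9,0.6],
    [0,0,0,0,0,0.9,0.6],
    [0,0,0,0,0,0.9,0.6],
    [0,0,0,0,0,0.9,0.6],
    [0,0,0,0,0,0.9,0.6],
    [0,0,0,0,0,0.9,0.6],
    [0,0,0,0,0,0.4,0.5],
    [0,0,0,0,0,0.3,0.4],
    [0,0,0,0,0,0,0.3],
    [0,0,0,0,0,0,0.3],
    [0,0,0,0,0,0,0.3],
  ],
  grip_force=70,
)

```text
clock: 4.12
eef_pos: [495.0, 68.4, 95.8]
ee_rot: [-180.0, 0.0, -120.8]
force: [-0.0, -0.3, -0.2]
finger_gap: 0.298
gripper_force: 0.0
```

Request:
send_rows(
  increments=[
    [0,0,0,0,0,0,0],
    [0,0,0,0,0,0,0],
    [0,0,0,0,0,0,0],
    [0,0,0,0,0,0,0],
    [0,0,0,0,0,0,0],
    [0,0,0,0,0,0,0],
  ],
  grip_force=70,
)

```text
clock: 4.62
eef_pos: [495.0, 68.5, 95.9]
ee_rot: [-180.0, 0.0, -120.8]
force: [-1.1, 1.8, 5.4]
finger_gap: 0.174
gripper_force: 70.1
```

```bash
python3 - <<'E'
from workcell import robot
s=robot.observe();print({k:(v if isinstance(v,float) else v.round(2)) for k,v in s.items()})
E
```

```text
{'clock': 4.6167, 'joint_pos': array([ 7.870e+00, -2.450e+00, -1.244e+01,  7.994e+01,  1.000e-02,
       -5.130e+01]), 'qvel': array([-0.04, -0.12,  0.09,  0.08,  0.1 , -0.13]), 'joint_torque': array([-2.800e-01, -4.136e+01,  4.428e+01, -3.400e-01, -1.800e-01,
       -1.000e-02]), 'eef_pos': array([495.  ,  68.46,  95.9 ]), 'ee_rot': array([-1.7996e+02,  4.0000e-02, -1.2083e+02]), 'force': array([-1.13,  1.75,  5.43]), 'torque': array([ 0.15,  0.24, -0.02]), 'gripper_force': 70.11676669120789, 'finger_gap': 0.1737420346371265}
```

Request:
send_rows(
  increments=[
    [0,0,0.04,0,0,0.02,0],
    [0,0,0.08,0,0,0.04,0],
    [0,0,0.08,0,0,0.04,0],
    [0,0,0.08,0,0,0.04,0],
    [0,0,0.08,0,0,0.04,0],
    [0,0,0.08,0,0,0.04,0],
    [0,0,0.08,0,0,0.04,0],
    [0,0,0.08,0,0,0.04,0],
    [0,0,0.08,0,0,0.04,0],
    [0,0,0.08,0,0,0.04,0],
    [0,0,0.08,0,0,0.04,0],
    [0,0,0.04,0,0,0.02,0],
    [0,0,0,0,0,0,0],
  ],
)

```text
clock: 5.7
eef_pos: [494.4, 69.7, 91.9]
ee_rot: [179.8, 0.0, -171.3]
force: [-5.5, 5.5, 8.8]
finger_gap: 0.168
gripper_force: 71.0
```

```bash
cat > o.py <<'E'
from workcell import robot
s=robot.observe();print({k:s[k] if isinstance(s[k],float) else s[k].round(2) for k in("joint_pos","eef_pos","ee_rot","force","torque","finger_gap")})
E
python3 o.py
```

```text
{'joint_pos': array([  7.92,  -2.41, -12.85,  79.53,   0.17,  -0.73]), 'eef_pos': array([494.36,  69.66,  91.89]), 'ee_rot': array([ 1.7983e+02,  2.0000e-02, -1.7135e+02]), 'force': array([-5.46,  5.54,  8.78]), 'torque': array([1.44, 1.35, 0.06]), 'finger_gap': 0.1683325346227401}
```

Request:
send_rows(
  increments=[
    [0,0,0.04,0,0,0.02,0],
    [0,0,0.04,0,0,0.02,0],
    [0,0,0.04,0,0,0.02,0],
    [0,0,0.03,0,0,0.015,0],
    [0,0,0,0,0,0,0],
    [0,0,0,0,0,0,0],
  ],
)

```text
clock: 6.2
eef_pos: [494.3, 69.8, 91.1]
ee_rot: [179.8, -0.0, -179.8]
force: [-6.7, 7.2, 10.6]
finger_gap: 0.169
gripper_force: 71.1
```

```bash
python3 o.py
```

```text
{'joint_pos': array([  7.93,  -2.4 , -12.93,  79.45,   0.19,   7.72]), 'eef_pos': array([494.33,  69.81,  91.15]), 'ee_rot': array([ 179.81,   -0.  , -179.79]), 'force': array([-6.7 ,  7.2 , 10.59]), 'torque': array([1.79, 1.42, 0.03]), 'finger_gap': 0.16939822940196764}
```

Request:
send_rows(
  increments=[
    [0,0,0.03,0,0,0.01,0],
    [0,0,0.03,0,0,0,0],
    [0,0,0,0,0,0,0],
    [0,0,0,0,0,0,0],
  ],
)

```text
clock: 6.53
eef_pos: [494.4, 69.9, 91.1]
ee_rot: [179.8, -0.0, 176.8]
force: [-6.2, 8.7, 11.2]
finger_gap: 0.171
gripper_force: 71.2
```

```bash
python3 o.py
```

```text
{'joint_pos': array([  7.93,  -2.4 , -12.93,  79.44,   0.21,  11.14]), 'eef_pos': array([494.37,  69.94,  91.07]), 'ee_rot': array([ 1.7979e+02, -1.0000e-02,  1.7679e+02]), 'force': array([-6.22,  8.68, 11.25]), 'torque': array([2.04, 1.4 , 0.26]), 'finger_gap': 0.17067839780261848}
```

Request:
send_rows(
  increments=[
    [0,0,0.03,0,0,0,0],
    [0,0,0.03,0,0,0,0],
    [0,0,0,0,0,0,0],
    [0,0,0,0,0,0,0],
  ],
)

```text
clock: 6.87
eef_pos: [494.3, 70.3, 91.2]
ee_rot: [179.8, -0.0, 173.4]
force: [-5.8, 9.6, 11.2]
finger_gap: 0.169
gripper_force: 73.6
```

```bash
python3 o.py
```

```text
{'joint_pos': array([  7.96,  -2.4 , -12.93,  79.44,   0.24,  14.51]), 'eef_pos': array([494.31,  70.29,  91.15]), 'ee_rot': array([ 1.7976e+02, -3.0000e-02,  1.7345e+02]), 'force': array([-5.78,  9.55, 11.18]), 'torque': array([2.28, 1.45, 1.12]), 'finger_gap': 0.16876752384402596}
```

Request:
send_rows(
  increments=[
    [0,0,0,0,0,0,0.32],
    [0,0,0,0,0,0,0.32],
    [0,0,0,0,0,0,0.32],
    [0,0,-0.05,0,0,0,0.32],
    [0,0,-0.05,0,0,0,0.32],
    [0,0,0,0,0,0,0.32],
    [0,0,0,0,0,0,0.32],
  ],
)

```text
clock: 7.45
eef_pos: [494.6, 68.1, 89.7]
ee_rot: [-180.0, -0.0, 178.9]
force: [-0.5, -0.8, 0.6]
finger_gap: 0.318
gripper_force: 0.0
```

```bash
python3 o.py; python3 - <<'E'
from workcell import robot
import cv2,numpy as np
f=robot.grab_frame("top");np.savez("t2.npz",**f)
w=robot.grab_frame("wrist");np.savez("w3.npz",**w)
a=cv2.resize(f["color"][175:235,110:250],None,fx=4,fy=4,interpolation=cv2.INTER_CUBIC)
W=cv2.resize(w["color"],(560,420))
s=robot.grab_frame("scene");np.savez("s2.npz",**s)
b=cv2.resize(s["color"][220:310,320:460],None,fx=4,fy=4,interpolation=cv2.INTER_CUBIC)
b=cv2.convertScaleAbs(b,alpha=1.5)
cv2.imwrite("pics/m3.png",np.vstack([cv2.resize(b,(466,300)), cv2.resize(W,(466,299))])[:,:,::-1])
E
```

```text
{'joint_pos': array([ 7.850e+00, -2.320e+00, -1.300e+01,  7.934e+01, -1.000e-02,
        8.950e+00]), 'eef_pos': array([494.62,  68.14,  89.75]), 'ee_rot': array([-1.7998e+02, -2.0000e-02,  1.7890e+02]), 'force': array([-0.48, -0.83,  0.57]), 'torque': array([ 0.  , -0.  ,  0.01]), 'finger_gap': 0.31820888933916275}
```

View pics/m3.png

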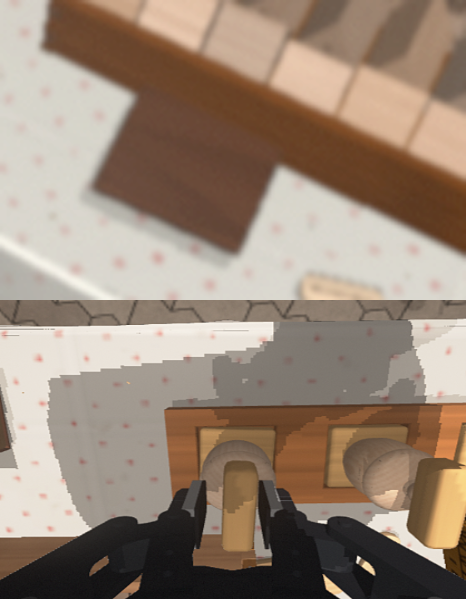

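The cap bar now lines up with the row. The riser butts against the crate wall, so I'll triangulate both from the scene and top views.

```bash
python3 - <<'E'
import numpy as np,cv2
from h import ray
s=np.load("s2.npz");t=np.load("t2.npz");w=np.load("w3.npz")
m=lambda u,v:(320+u/3.33-.4,220+v/3.33-.4)
for z in(20,):
  print("riser scene NL NR FR FL",[ray(s,*m(*p),z)[:2].tolist() for p in((95,187),(238,252),(275,168),(135,95))])
def P(f):
    R=f["pose"][:3,:3].T;return f["mtx"]@np.c_[R,-R@f["pose"][:3,3]]
def tri(a,b):
    X=cv2.triangulatePoints(P(t),P(s),np.array(a,float).reshape(2,1),np.array(b,float).reshape(2,1));return (X[:3]/X[3]).ravel().round(1)
sub=t["color"][150:200,325:485];np_=cv2.resize(sub,None,fx=5,fy=4.99,interpolation=cv2.INTER_CUBIC)
sc=cv2.convertScaleAbs(cv2.resize(s["color"][180:310,320:512],None,fx=2.6,fy=2.6,interpolation=cv2.INTER_CUBIC),alpha=1.5)
out=np.zeros((250+338,800,3),np.uint8);out[:np_.shape[0]]=np_;out[250:250+sc.shape[0],:sc.shape[1]]=sc
cv2.imwrite("pics/m4.png",out[:,:,::-1]);print(np_.shape,sc.shape)
E
```

```text
riser scene NL NR FR FL [[438.5, -309.7], [444.6, -404.4], [514.2, -400.7], [517.3, -300.7]]
(250, 800, 3) (338, 499, 3)
```

View pics/m4.png

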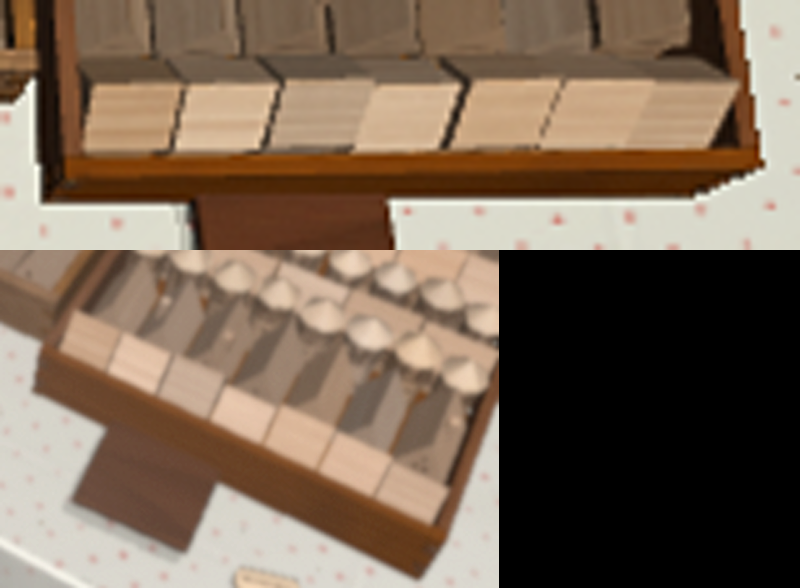

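Request:
send_rows(
  increments=[
    [0,0,0,0,0.2,-0.15,0.32],
    [0,0,0,0,0,0,0.32],
    [0,0,0,0,0,0,0],
    [0,0,0,0,0,0,0],
    [0,0,0,0,0,0,0],
    [0,0,0,0,0,0,0],
    [0,0,0,0,0,0,0],
    [0,0,0,0,0,0,0],
  ],
  grip_force=80,
)

```text
clock: 8.27
eef_pos: [494.8, 70.4, 91.8]
ee_rot: [180.0, 0.0, 179.0]
force: [-1.1, 0.5, 4.6]
finger_gap: 0.167
gripper_force: 80.5
```

```bash
python3 - <<'E'
import numpy as np,cv2
s=np.load("s2.npz");t=np.load("t2.npz")
def P(f):
    R=f["pose"][:3,:3].T;return f["mtx"]@np.c_[R,-R@f["pose"][:3,3]]
def tri(n,a,b):
    a=(325+a[0]/5-.4,150+a[1]/5-.4);b=(320+b[0]/2.6-.3,180+(b[1]-250)/2.6-.3)
    X=cv2.triangulatePoints(P(t),P(s),np.array(a,float).reshape(2,1),np.array(b,float).reshape(2,1));X=(X[:3]/X[3]).ravel();
    e=[np.hypot(*( (lambda q:q[:2]/q[2])(P(f)@np.r_[X,1])-c)) for f,c in((t,a),(s,b))];print(n,X.round(1),np.round(e,2))
for v in(175,188,200):tri(("FL bottom",v),(43,v),(35,390))
for v in(160,178,195):tri(("FL top",v),(50,v),(42,350))
tri("FR top",(762,163),(440,542));tri("FR bot",(700,197),(420,578))
tri("riserFL",(195,200),(108,428));tri("riserFR",(388,200),(215,482))
E
```

```text
('FL bottom', 175) [ 544.2 -226.    -8.9] [1.9  1.32]
('FL bottom', 188) [ 537.9 -226.5   -2.6] [0.72 0.5 ]
('FL bottom', 200) [ 532.2 -226.9    3.2] [0.37 0.25]
('FL top', 160) [ 543.  -222.9   46.6] [0.66 0.44]
('FL top', 178) [ 534.8 -223.6   54.4] [2.32 1.53]
('FL top', 195) [ 527.1 -224.3   61.8] [3.89 2.54]
FR top [ 528.7 -565.1   64.7] [1.08 0.85]
FR bot [ 527.4 -566.8   10.2] [0.31 0.24]
riserFL [ 527.  -301.9   10.1] [0.93 0.66]
riserFR [ 524.5 -400.7   12.3] [1.24 0.92]
```

```bash
python3 - <<'E'
import numpy as np
from h import ray
t=np.load("t2.npz");s=np.load("s2.npz")
for u in(378,390,400):
    print(u,[(v,t["color"][v,u].tolist()) for v in range(188,230,1)][::1][-16:])
    print([ (v,ray(t,u,v,20)[0],ray(t,u,v,0)[0]) for v in(219,221,223)])
for v in(200,212): print(v,[(u,int(t["color"][v,u].sum())) for u in list(range(360,373))+list(range(398,412))])
# scene: walk down across near edge midpoint
m=lambda u,v:(320+u/3.33-.4,220+v/3.33-.4)
u,v=m(166,219);print([(k,ray(s,u-.45*k,v+k,20)[:2].tolist(),int(s["color"][int(round(v+k)),int(round(u-.45*k))].sum())) for k in range(-10,8)])
E
```

```text
378 [(214, [88, 48, 27]), (215, [95, 53, 29]), (216, [94, 53, 29]), (217, [94, 53, 29]), (218, [94, 53, 29]), (219, [91, 51, 27]), (220, [91, 51, 28]), (221, [89, 49, 25]), (222, [97, 57, 36]), (223, [114, 101, 86]), (224, [144, 133, 111]), (225, [192, 192, 177]), (226, [220, 219, 204]), (227, [222, 221, 205]), (228, [220, 219, 204]), (229, [220, 219, 204])]
[(219, np.float64(449.8), np.float64(452.8)), (221, np.float64(444.7), np.float64(447.6)), (223, np.float64(439.6), np.float64(442.4))]
390 [(214, [88, 49, 27]), (215, [87, 48, 26]), (216, [86, 47, 28]), (217, [89, 50, 29]), (218, [88, 49, 28]), (219, [88, 49, 27]), (220, [84, 46, 23]), (221, [92, 55, 35]), (222, [125, 117, 103]), (223, [191, 192, 177]), (224, [191, 191, 176]), (225, [224, 223, 207]), (226, [221, 221, 205]), (227, [220, 220, 205]), (228, [219, 217, 203]), (229, [214, 196, 182])]
[(219, np.float64(449.4), np.float64(452.4)), (221, np.float64(444.3), np.float64(447.2)), (223, np.float64(439.2), np.float64(442.0))]
400 [(214, [86, 48, 26]), (215, [81, 46, 25]), (216, [83, 45, 26]), (217, [84, 47, 28]), (218, [82, 47
[... 854 characters left out ...]
370, 181), (371, 180), (372, 176), (398, 172), (399, 172), (400, 173), (401, 179), (402, 180), (403, 180), (404, 176), (405, 152), (406, 489), (407, 648), (408, 649), (409, 648), (410, 645), (411, 646)]
[(-10, [469.2, -355.4], 153), (-9, [466.4, -355.6], 150), (-8, [463.6, -355.8], 153), (-7, [460.8, -356.0], 156), (-6, [458.1, -356.2], 155), (-5, [455.3, -356.4], 156), (-4, [452.6, -356.6], 159), (-3, [449.9, -356.8], 157), (-2, [447.1, -357.0], 160), (-1, [444.4, -357.2], 160), (0, [441.7, -357.4], 169), (1, [439.0, -357.6], 214), (2, [436.4, -357.8], 284), (3, [433.7, -358.0], 344), (4, [431.0, -358.2], 356), (5, [428.3, -358.4], 368), (6, [425.7, -358.6], 387), (7, [423.0, -358.8], 415)]
```

Request:
send_rows(
  increments=[
    [0,0,0,0,0,-0.1,0],
    [0,0,0,0,0,-0.2,0],
    [0,0,0,0,0,-0.3,0],
    [0,0,0,0,0,-0.5,0],
    [0,0,0,0,0,-0.6,0],
    [0,0,0,0,0,-0.8,0],
    [0,0,0,0,0,-1,0],
    [0,0,0,0,0,-1,0],
    [0,0,0,0,0,-1,0],
    [0,0,0,0,0,-1,0],
    [0,0,0,0,0,-1,0],
    [0,0,0,0,0,-1,0],
    [0,0,0,0,0,-1,0],
    [0,0,0,0,0,-0.5,0],
    [0,0,0,0,0,0,0],
    [0,0,0,0,0,0,0],
    [0,0,0,0,0,0,0],
  ],
)

```text
clock: 9.68
eef_pos: [494.5, 70.3, 190.9]
ee_rot: [-180.0, -0.1, 179.0]
force: [-0.0, 0.9, -2.5]
finger_gap: 0.163
gripper_force: 79.8
```

```bash
python3 o.py
```

```text
{'joint_pos': array([ 8.09, -2.53, -2.04, 90.54,  0.  ,  9.08]), 'eef_pos': array([494.53,  70.32, 190.94]), 'ee_rot': array([-1.7999e+02, -5.0000e-02,  1.7901e+02]), 'force': array([-0.02,  0.94, -2.47]), 'torque': array([ 0.01, -0.04,  0.03]), 'finger_gap': 0.16276219484443422}
```

Request:
send_rows(
  increments=[
    [0,0,0,-0.05,-1,0,0],
    [0,0,0,-0.05,-2,0,0],
    [0,0,0,-0.05,-3,0,0],
    [0,0,0,-0.05,-3.3,0,0],
    [0,0,0,-0.05,-3.3,0,0],
    [0,0,0,-0.05,-3.3,0,0],
    [0,0,0,-0.05,-3.3,0,0],
    [0,0,0,-0.05,-3.3,0,0],
    [0,0,0,-0.05,-3.3,0,0],
    [0,0,0,-0.05,-3.3,0,0],
    [0,0,0,-0.05,-3.3,0,0],
    [0,0,0,-0.05,-3.3,0,0],
    [0,0,0,-0.05,-3.3,0,0],
    [0,0,-0.03,-0.05,-2.2,0,0],
    [0,0,-0.03,-0.05,-1,0,0],
    [0,0,0,0,0,0,0],
    [0,0,0,0,0,0,0],
    [0,0,0,0,0,0,0],
  ],
)

```text
clock: 11.18
eef_pos: [494.9, -351.2, 191.2]
ee_rot: [180.0, -0.0, -177.6]
force: [-0.8, 0.2, -1.3]
finger_gap: 0.168
gripper_force: 79.8
```

```bash
python3 o.py; python3 - <<'E'
from workcell import robot
import cv2,numpy as np
f=robot.grab_frame("wrist");np.savez("w5.npz",**f)
im=f["color"][:,:,::-1].copy();P=f["pose"];R=P[:3,:3].T
c,d=np.cos(np.radians(4.2)),np.sin(np.radians(4.2))
q=np.array([[496+c*x-d*y,-351.7+d*x+c*y,20] for x,y in((-50,-50),(-50,50),(50,50),(50,-50))])
p,_=cv2.projectPoints(q,cv2.Rodrigues(R)[0],-R@P[:3,3],f["mtx"],None)
p=p.reshape(-1,2);print(p.round(1).tolist())
im=cv2.resize(im,(800,600),interpolation=cv2.INTER_CUBIC)
cv2.polylines(im,[(p*1.5625).round().astype(int)],True,(0,255,0),1)
cv2.imwrite("pics/w5.png",im)
E
```

```text
{'joint_pos': array([-3.537e+01,  1.232e+01,  1.387e+01,  9.159e+01,  1.000e-02,
       -3.777e+01]), 'eef_pos': array([ 494.94, -351.24,  191.22]), 'ee_rot': array([ 1.7996e+02, -3.0000e-02, -1.7760e+02]), 'force': array([-0.84,  0.24, -1.3 ]), 'torque': array([ 0.03,  0.02, -0.01]), 'finger_gap': 0.16808190398471942}
[[199.5, 120.0], [305.3, 116.6], [304.1, 215.9], [207.2, 218.8]]
```

View pics/w5.png

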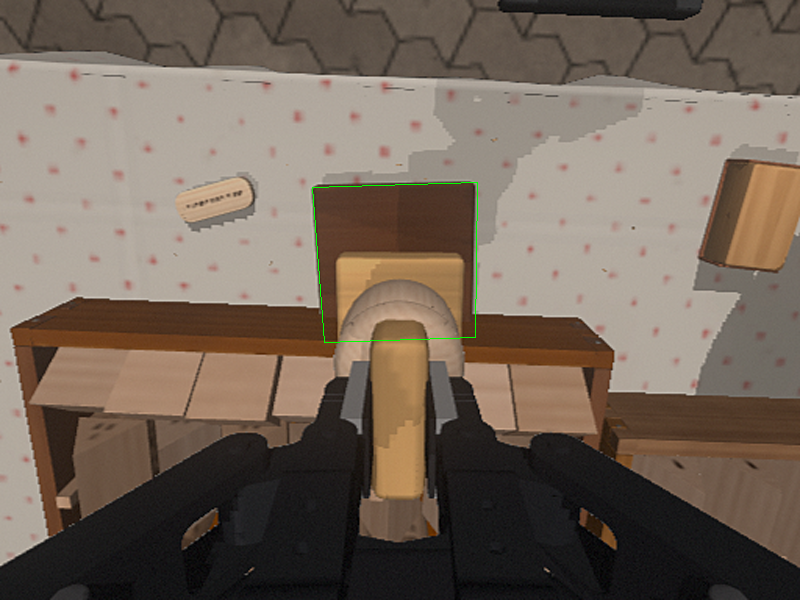

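The predicted riser outline (green) matches the riser's edges: near edge at v≈185, sides at u≈315 and 475. The jar hangs over it as expected, so I'll lower it, staying 1.5 mm clear of the crate side.

Request:
send_rows(
  increments=[
    [0,0,0,0.14,0,0.4,0],
    [0,0,0,0,0,0.8,0],
    [0,0,0,0,0,1,0],
    [0,0,0,0,0,1,0],
    [0,0,0,0,0,1,0],
    [0,0,0,0,0,1,0],
    [0,0,0,0,0,1,0],
    [0,0,0,0,0,0.8,0],
    [0,0,0,0,0,0.5,0],
    [0,0,0,0,0,0.3,0],
    [0,0,0,0,0,0.2,0],
    [0,0,0,0,0,0.2,0],
    [0,0,0,0,0,0,0],
    [0,0,0,0,0,0,0],
  ],
)

```text
clock: 12.4
eef_pos: [494.0, -351.9, 109.9]
ee_rot: [-180.0, 0.0, -177.6]
force: [0.7, -0.2, -1.3]
finger_gap: 0.168
gripper_force: 79.8
```

```bash
python3 o.py
```

```text
{'joint_pos': array([-35.46,  11.97,   4.49,  82.48,   0.  , -37.91]), 'eef_pos': array([ 493.98, -351.86,  109.88]), 'ee_rot': array([-1.7998e+02,  3.0000e-02, -1.7756e+02]), 'force': array([ 0.7 , -0.17, -1.27]), 'torque': array([ 0.02, -0.01, -0.04]), 'finger_gap': 0.16771092875368654}
```

Request:
send_rows(
  increments=[
    [0,0,0,0,0,0.1,0],
    [0,0,0,0,0,0.1,0],
    [0,0,0,0,0,0.1,0],
    [0,0,0,0,0,0.05,0],
    [0,0,0,0,0,0,0],
    [0,0,0,0,0,0,0],
  ],
)

```text
clock: 12.9
eef_pos: [493.9, -351.8, 106.1]
ee_rot: [-180.0, 0.0, -177.6]
force: [0.5, -0.1, -1.2]
finger_gap: 0.173
gripper_force: 79.8
```

Request:
send_rows(
  increments=[
    [0,0,0,0,0,0.05,0],
    [0,0,0,0,0,0.05,0],
    [0,0,0,0,0,0,0],
    [0,0,0,0,0,0,0],
  ],
)

```text
clock: 13.23
eef_pos: [493.9, -351.7, 105.8]
ee_rot: [-180.0, 0.0, -177.5]
force: [-1.6, 2.5, 4.7]
finger_gap: 0.167
gripper_force: 80.8
```

Request:
send_rows(
  increments=[
    [0,0,0,0,0,0,0.25],
    [0,0,0,0,0,0,0.35],
    [0,0,0,0,0,0,0.45],
    [0,0,0,0,0,0,0.45],
    [0,0,0,0,0,0,0.45],
    [0,0,0,0,0,-0.2,0.45],
    [0,0,0,0,0,-0.5,0.45],
    [0,0,0,0,0,-0.8,0.45],
    [0,0,0,0,0,-1,0.45],
    [0,0,0,0,0,-1,0.45],
    [0,0,0,0,0,-1.5,0.45],
    [0,0,0,0,0,-1.5,0.45],
    [0,0,0,0,0,-1.5,0.45],
    [0,0,0,0,0,-1.5,0.45],
    [0,0,0,0,0,-1,0.45],
    [0,0,0,0,0,0,0.45],
    [0,0,0,0,0,0,0.45],
    [0,0,0,0,0,0,0.45],
  ],
)

```text
clock: 14.73
eef_pos: [493.7, -351.7, 209.3]
ee_rot: [180.0, -0.0, -177.6]
force: [-0.3, -0.1, -1.3]
finger_gap: 0.45
gripper_force: 0.0
```

```bash
python3 o.py; python3 - <<'E'
from workcell import robot
import cv2,numpy as np
f=robot.grab_frame("wrist");im=f["color"]
P=f["pose"];R=P[:3,:3].T
def pr(q):
    p,_=cv2.projectPoints(np.array(q,float),cv2.Rodrigues(R)[0],-R@P[:3,3],f["mtx"],None);return p.reshape(-1,2)
c,d=np.cos(np.radians(2.4)),np.sin(np.radians(2.4))
def box(z,a,b,o=(494,-351.8)): return pr([[o[0]+c*x-d*y,o[1]+d*x+c*y,z] for x,y in((-a,-b),(-a,b),(a,b),(a,-b))])
im=cv2.resize(im[:,:,::-1],None,fx=2,fy=2)
print("foot",box(36,28,28).round(1).tolist());print("bar top",box(126,25,8).round(1).tolist())
hsv=cv2.cvtColor(f["color"],cv2.COLOR_RGB2HSV)
p=box(126,25,8);u0,v0=p.mean(0).astype(int)
for v in(v0-20,v0,v0+20):print(v,[(u,int(f["color"][v,u].sum())) for u in range(u0-28,u0+28,2)])
p=box(36,28,28);v=int(p[0,1])+6;print(v,[(u,int(f["color"][v,u].sum())) for u in range(int(p[0,0])-14,int(p[1,0])+14,2)])
u=int(p[:2,0].mean());print(u,[(v,int(f["color"][v,u].sum())) for v in range(int(p[0,1])-14,int(p[0,1])+14,2)])
E
```

```text
{'joint_pos': array([-35.46,  12.51,  16.1 ,  93.64,  -0.  , -37.91]), 'eef_pos': array([ 493.7 , -351.68,  209.29]), 'ee_rot': array([ 1.7997e+02, -4.0000e-02, -1.7756e+02]), 'force': array([-0.27, -0.1 , -1.28]), 'torque': array([0.02, 0.  , 0.01]), 'finger_gap': 0.4503627950031116}
foot [[225.5, 140.5], [283.3, 140.5], [281.9, 195.7], [226.9, 195.7]]
bar top [[243.0, 161.9], [265.6, 161.9], [264.9, 227.6], [243.6, 227.6]]
174 [(226, 188), (228, 336), (230, 336), (232, 408), (234, 490), (236, 479), (238, 501), (240, 497), (242, 530), (244, 431), (246, 368), (248, 410), (250, 415), (252, 439), (254, 466), (256, 460), (258, 461), (260, 463), (262, 453), (264, 397), (266, 294), (268, 478), (270, 458), (272, 455), (274, 434), (276, 423), (278, 387), (280, 323)]
194 [(226, 181), (228, 298), (230, 357), (232, 322), (234, 414), (236, 428), (238, 428), (240, 428), (242, 448), (244, 391), (246, 353), (248, 414), (250, 419), (252, 416), (254, 426), (256, 422), (258, 422), (260, 432), (262, 409), (264, 373), (266, 275), (268, 375), (270, 374), (272, 354), (274, 341), (276, 334), (278, 322), (
[... 345 characters left out ...]
 143)]
146 [(211, 200), (213, 212), (215, 213), (217, 208), (219, 203), (221, 211), (223, 207), (225, 199), (227, 325), (229, 458), (231, 466), (233, 466), (235, 473), (237, 468), (239, 466), (241, 468), (243, 467), (245, 425), (247, 405), (249, 396), (251, 395), (253, 402), (255, 396), (257, 400), (259, 397), (261, 395), (263, 397), (265, 398), (267, 397), (269, 398), (271, 393), (273, 402), (275, 389), (277, 397), (279, 395), (281, 385), (283, 289), (285, 174), (287, 170), (289, 178), (291, 181), (293, 179), (295, 180)]
254 [(126, 196), (128, 198), (130, 190), (132, 185), (134, 198), (136, 165), (138, 171), (140, 153), (142, 312), (144, 462), (146, 397), (148, 396), (150, 375), (152, 333)]
```

The jar stands upright: its foot edges, at u≈226.5–283.5 and v≈141.5, are within about 1 px of the prediction. The gripper is clear, so I'm handing the job in.

```bash
python3 -c "
from workcell import robot
print(robot.close_job())"
```

```text
the job is handed in; nothing more can be done
None
```

I turned the loose cap clockwise to its hard stop with the jar still in the board, then stood that jar upright within about 2 mm of the riser's middle by my estimate; the tight jars were left alone, and I handed in at about 15 s without a verdict coming back.

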